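# Fit and pin the upper tier of a bakery stand

## Task

Fit the upper tray of the two-tier pastry stand over the loaded lower tier, all four corner holes down on their posts and its eyelet above the socket block. Then draw the locking pin out of its leaning holder and push it down through the tray's eyelet into the socket, fully home, and let go. Leave the muffins and everything else on the bench where they are.

Things in the scene. Friction and masses are not known exactly. Their poses are not given: they have to be found in the camera images.
- stand: Lower tier, fixed: aluminium plate 220 x 170 x 12 mm carrying two muffins. Origin: centre of its underside on the bench; x along the 220 mm side, z up. Posts at x = +-85, y = +-60 mm: 20 mm thick up to a shoulder at z = 85 mm (the tray rests there), then a 10 mm stud, its last 10 mm tapered, top at z = 115 mm. Fitted, the tray's origin is 85 mm above this one, axes agreeing.
- stand_socket (a point): Centre of the mouth of the vertical hole in the stand's socket block (36 x 36 mm, at stand x = -125, y = 0, the end nearer the robot), at its top face, z = 60 mm. The hole is 16 mm wide, 48 mm deep.
- tray: Upper tray, loose, first flat on the bench: aluminium plate 200 x 150 x 6 mm with 10 mm lips on the 200 mm edges, 0.3 to 0.6 kg. Origin: centre of its underside; x along the 200 mm side, z up. Corner holes 13 mm wide at x = +-85, y = +-60 mm. A 46 mm wide lug with the eyelet sticks out at the -x end to x = -150 mm.
- tray_handle (a point): Middle of the tray's handle bar, 56 mm above the tray's origin: bar along tray x, 90 mm long, 12 mm wide in y, 16 mm high, on two 10 mm uprights at x = +-38 mm, clear beneath between them.
- tray_eye (a point): Centre of the eyelet in the tray's lug, at the tray's underside, at tray x = -125, y = 0: a 15 mm hole through the 6 mm plate.
- holder: Steel pin holder, fixed: foot 130 x 90 x 8 mm with a 40 x 40 x 80 mm block leaning 30 degrees from vertical towards its -x (the robot). Origin: centre of the foot's underside, z up. A 15 mm bore goes through the block; centre of its mouth at x = -16, y = 0, z = 125 mm, between two upright cheeks. It stands left or right of the stand, the tray on the other side.
- pin: Locking pin, loose, leaning in the holder (up to 2 mm off the bore's axis). Origin: on its axis under its collar; z towards the handle. Shank 12 mm thick, z = -75 to 0, last 7 mm tapered; collar 24 mm wide, z = 0 to 6; square black handle 20 x 20 mm, z = 6 to 66, faces square to x and y (y level in the holder). 0.1 to 0.16 kg. Home: upright, origin 91 mm above the bench.
- pin_tip (a point): Free end of the pin's shank, 75 mm below its origin along its axis.
- muffin1: Muffin on the lower tier, 62 mm wide, 45 mm high, origin at the underside. Leave alone.
- muffin2: Second muffin on the lower tier, the same size. Leave alone.
- muffin3: Muffin on the bench, near the robot, the same size. Leave alone.
- ramekin: White ceramic cup, 72 mm wide, 45 mm high, near the robot, origin at the underside. Leave alone.
- jar: Jar, 60 mm wide, 80 mm high, at the back of the bench, origin at the underside. Leave alone.
- tin: Closed can, 68 mm wide, 70 mm high, at the back of the bench, origin at the underside. Leave alone.
Mind the look-alikes: they are no part of the job. Leave any green look-alike of the pin alone.

How it is judged (in metres and radians):
On the way, in this order (a step that is already met when the one before it is completed fails the run):
1. the tray is lifted clear of the bench (height (world z) of tray above 0.05 m), for 0.1 s.
2. the tray is seated on its four posts, let go and still (x of tray in the frame of stand between -0.006 and 0.006 m and y of tray in the frame of stand between -0.006 and 0.006 m and z of tray in the frame of stand between 0.08 and 0.089 m and angle between tray's own z axis and vertical below 0.04 rad and horizontal distance between tray_eye and stand_socket below 0.008 m and contact force between the fingers and tray below 0.1 N and linear speed of tray below 0.03 m/s), for 0.2 s.
3. the pin is drawn out of the holder (distance between pin and holder above 0.21 m), for 0.1 s.
At the end, for the whole second after the job is handed in: Tray level (0.04 rad) on all four post shoulders, within 6 mm of its place, eyelet within 8 mm of the socket; pin upright (0.08 rad) through the eyelet, tip within 6 mm of the socket's axis and at most 21 mm above the bench (collar within 5 mm of the lug); both released, at rest (x of tray in the frame of stand between -0.006 and 0.006 m and y of tray in the frame of stand between -0.006 and 0.006 m and z of tray in the frame of stand between 0.08 and 0.089 m and angle between tray's own z axis and vertical below 0.04 rad and horizontal distance between tray_eye and stand_socket below 0.008 m and horizontal distance between pin_tip and stand_socket below 0.006 m and z of pin_tip in the frame of stand between 0 and 0.021 m and angle between pin's own z axis and vertical below 0.08 rad and linear speed of each of pin, tray below 0.03 m/s); the robot touches nothing.
It fails at once if a muffin, the ramekin, jar or tin is moved more than 25 mm (distance of any of muffin1, muffin2, muffin3, ramekin, jar, tin from where it was at the start of the episode above 0.025 m).
It also fails if it takes over 61 s, if anything falls off the work surface, if the arm or the gripper's body presses on something with over 40 N, if the wrist force passes 120 N, or if a joint passes its speed limit or range.

## Robot

A 6-joint arm with a two-finger parallel gripper is mounted at the origin on the work surface. World frame = base frame: x ahead of the robot, y to its left, z up, the work surface at z = 0. Lengths are in m, angles in degrees, forces in N, time in s.
With the tool pointing down it reaches from about 0.4 to 0.825 m from the base axis. Payload 7 kg.
Tool frame: the origin (TCP) lies between the finger pads; the fingertips stand 19 mm ahead of it and the grasp point (between the pads) is the TCP (r.finger_overhang is the distance from the TCP to the fingertips, in m); z points along the fingers, y is the direction in which the jaws open and shut (so a half turn about z gives the same grasp; the last joint's range is limited). The gripper opens to 88 mm and grips with 3 to 60 N. Pads are 19 mm wide; open, the fingers measure 130 mm over their backs; the gripper's body (78 mm by 193 mm) begins 47 mm behind the grasp point.
Start: joints at [-48.753, 20.546, 0.682, 0, -70.136, -16.507], TCP at [0.282, -0.613, 0.246] pointing down, gripper open.
Joint ranges: [-176.03, 176.03], [-82.01, 121.73], [-58.28, 71.71], [-173.87, 95.51], [-174.79, -0.11], [-173.66, 173.66]. Speed limits (degrees/s): [136.94, 136.94, 172.46, 180, 180, 180].

## Interface

Orientations are given as [roll, pitch, yaw] about the fixed x, y, z axes, in that order (R = Rz(yaw) Ry(pitch) Rx(roll)).
In Python, from plant import r, optics gives the robot as it stands. The module is installed in compiled form; this text tells all that it offers.
- The arm moves only by the tool step_arm, never from a script. Its argument "increments" is a list of rows, each an object of numbers: "tx", "ty", "tz": the shift along the world's x, y, z in mm; "ax", "ay", "az": the turn, a rotation vector about the world's x, y, z in degrees; "claw": the gripper command: -1 is shut, 1 is fully open, values between are in proportion. In form: [{"tx": .., "ty": .., "tz": .., "ax": .., "ay": .., "az": .., "claw": ..}, ...]. A call has 1 to 12 rows; each row shifts and turns the commanded pose from where the row before left it; what a row does not reach is not made up. A row lasts 1/10 s, in which the tool goes at most 50 mm and 8.59 degrees, less where a joint would pass 70% of its speed; a pose out of reach is approached as far as the arm can. A call with a gripper value outside its range is refused whole. The fingers move at their own pace and stop on an object; "newtons" is the grip in N (left out, the last holds). Time passes only in rows, so rows that do not move let the fingers close. It gives the time, the measured TCP pose, the force and the opening at its end, in the units of the state.
- r.get_state(): the state, without advancing time (a new reading comes with each control period).
- optics.capture(name): name is "side" or "top"; returns a dict with "image" (400x640x3 uint8, blue, green, red), "depth" (400x640 float32, m along the optical axis (not along the pixel's ray), 0 where there is no reading), "fx", "fy", "cx", "cy" (pixels), "distortion" ([k1, k2, p1, p2, k3] as OpenCV has them; the pictures are not rectified), "R" (3x3) and "t" (3): a world point X has camera coordinates R X + t. Camera axes: x right, y down, z forward; pixel columns grow to the right and rows downward; lengths in m; the calibration is good to about 2 mm. A picture is of the moment at which its call begins.
- r.close_job(): hands the job in, once; it reports no verdict.
The state is a dict: "time_s": time; "joints": joint angles; "qd": joint speeds; "joint_torque": joint torques, N m; "tcp_pos": TCP position; "eef_rot": TCP orientation; "contact_force": force on the tool from outside, world axes, zero at the start; "moment": the same for the moment, N m; "gripper_width": finger opening in m.
Only numpy, scipy, OpenCV 4.12 (cv2) and the standard library are available. Lean on these libraries where they do the work, as an engineer would, in place of code of your own. Each camera call takes 0.05 s, during which the arm holds its last target. There are 200 camera calls.

## Working session

There is one attempt and no reset: what is moved stays moved. The work goes in short steps, Python scripts to look and compute and a tool call to move; the robot and the scene stay as the last step left them, time stands still between calls to the robot, and variables do not carry over. Pictures are saved under pics/ and viewed, about 8 in all and at most 12, crops included, and the job is handed in when it is done.

Besides the shell and the picture viewer there is one more tool, called after ">>>" as name([rows], argument=value, ...), one row to a line, values as JSON. step_arm: Moves the arm, as the interface text tells. Its arguments: {"type":"object","properties":{"increments":{"type":"array","items":{"type":"object","properties":{"tx":{"type":"number"},"ty":{"type":"number"},"tz":{"type":"number"},"ax":{"type":"number"},"ay":{"type":"number"},"az":{"type":"number"},"claw":{"type":"number"}}}},"newtons":{"type":"number"}},"required":["increments"]}

```bash
mkdir -p pics
python3 - <<'E'
from plant import r, optics
import cv2, numpy as np, pickle
for n in ("side","top"):
    c=optics.capture(n); pickle.dump(c,open(n+'0.pkl','wb')); cv2.imwrite(f'pics/{n}0.png',c['image'])
    R=np.array(c['R']);t=np.array(c['t']);print(n,-R.T@t,R.round(3).tolist(),c['fx'],c['fy'],c['cx'],c['cy'],c['distortion'])
print(r.get_state())
E
```

```text
side [ 0.03889119 -0.58167281  0.70285354] [[0.754, -0.657, 0.01], [-0.411, -0.484, -0.773], [0.513, 0.578, -0.635]] 384.7543232566137 384.7543232566137 317.3605757774675 199.3042393921227 [0.01659829 0.         0.         0.         0.        ]
top [ 0.35207221 -0.04020802  1.18996809] [[-0.005, -1.0, -0.013], [-0.986, 0.007, -0.165], [0.165, 0.012, -0.986]] 379.550047640893 379.550047640893 317.13742501618077 199.52804582012982 [-0.01871418  0.          0.          0.          0.        ]
{'time_s': 0.1, 'joints': array([-4.87548678e+01,  2.05860442e+01,  6.37880740e-01, -1.93817433e-02,
       -7.01360296e+01, -1.65058492e+01]), 'qd': array([ 0.10534052, -0.02254959,  0.05348937,  0.11888166,  0.04358677,
        0.03173411]), 'joint_torque': array([-1.32475521e-03, -5.84165275e+01,  2.93751973e+01,  7.01553002e+00,
        1.02152795e-02, -2.72342362e-05]), 'tcp_pos': array([ 0.2822733 , -0.61267548,  0.24471703]), 'eef_rot': array([ 1.79914099e+02, -6.45258888e-03, -1.55267311e+02]), 'contact_force': array([0.01128567, 0.39537384, 0.2902959 ]), 'moment': array([-0.07283613, -0.00509702,  0.02346261]), 'gripper_width': 0.08757024811940847}
```

View pics/side0.png

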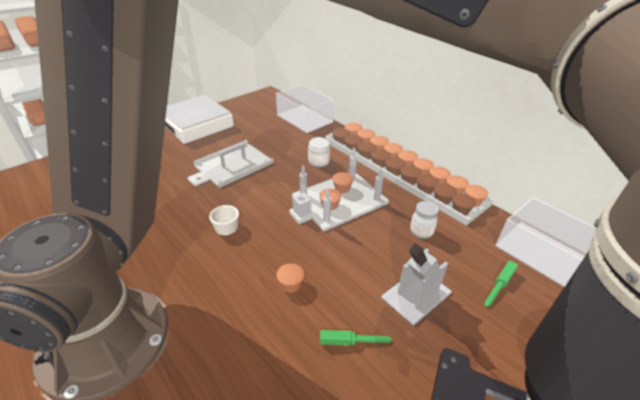

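View pics/top0.png

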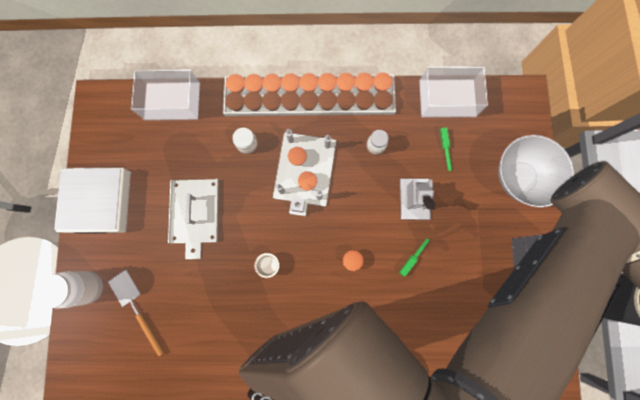

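Side view: tray (230,162), stand (340,195), holder (420,280) with the black pin handle at (418,254). Top view: tray (195,213), stand (305,170), holder (417,197), and green decoys at (415,257) and (447,148). Next I'll enlarge those areas for measurement.

```bash
cat > h.py <<'E'
import numpy as np, cv2, pickle
def K(c): return np.array([[c['fx'],0,c['cx']],[0,c['fy'],c['cy']],[0,0,1.]]),np.array(c['distortion'],float)
def ray(c,uv):
    k,d=K(c);p=cv2.undistortPoints(np.array(uv,float).reshape(-1,1,2),k,d)[:,0]
    R=np.array(c['R']);t=np.array(c['t'])
    return -R.T@t, np.c_[p,np.ones(len(p))]@R
def plane(c,uv,z):
    o,d=ray(c,uv); return o+d*((z-o[2])/d[:,2])[:,None]
def proj(c,X):
    k,d=K(c);R=np.array(c['R']);return cv2.projectPoints(np.array(X,float).reshape(-1,1,3),cv2.Rodrigues(R)[0],np.array(c['t'],float),k,d)[0][:,0]
def tri(c1,u1,c2,u2):
    o1,d1=ray(c1,u1);o2,d2=ray(c2,u2);out=[]
    for a,b in zip(d1,d2):
        s=np.linalg.lstsq(np.c_[a,-b],o2-o1,rcond=None)[0];p=o1+a*s[0];q=o2+b*s[1];out.append(np.r_[(p+q)/2,np.linalg.norm(p-q)])
    return np.array(out)
def crop(im,x,y,w,h,s):return cv2.resize(im[y:y+h,x:x+w],None,fx=s,fy=s,interpolation=cv2.INTER_CUBIC)
def xyz(c):
    h,w=c['depth'].shape;v,u=np.mgrid[:h,:w];o,d=ray(c,np.c_[u.ravel(),v.ravel()])
    return (o+d*c['depth'].reshape(-1,1)).reshape(h,w,3)
E
python3 - <<'E'
from h import *
t=pickle.load(open('top0.pkl','rb'))['image'];s=pickle.load(open('side0.pkl','rb'))['image']
a=crop(t,162,170,66,100,4) ;b=crop(t,268,120,75,100,4);c=crop(t,392,170,50,100,4)
d=crop(s,285,150,110,80,3.5)
top=np.hstack([a,b,c])[:, :800]
e=crop(s,380,235,75,80,3.5)[:280];
bot=np.hstack([d,e]);bot=cv2.copyMakeBorder(bot[:200+0] if 0 else bot,0,0,0,max(0,top.shape[1]-bot.shape[1]),0)[:,:top.shape[1]]
im=np.vstack([top,bot])[:,:800];im=im[:680];print(im.shape);cv2.imwrite('pics/crop1.png',cv2.resize(im,None,fx=.88,fy=.88) if im.shape[0]>600 else im)
for n in('top','side'):
    cc=pickle.load(open(n+'0.pkl','rb'));P=xyz(cc)
    for u,v in ([(195,205),(205,222),(180,180),(418,183),(320,150),(297,155)] if n=='top' else [(418,254),(340,205)]):print(n,u,v,P[v,u].round(3))
E
```

```text
(680, 764, 3)
top 195 205 [0.536 0.363 0.005]
top 205 222 [0.481 0.328 0.006]
top 180 180 [0.617 0.415 0.007]
top 418 183 [ 0.586 -0.327  0.082]
top 320 150 [ 0.71  -0.036  0.015]
top 297 155 [0.68  0.035 0.063]
side 418 254 [ 0.498 -0.343  0.18 ]
side 340 205 [ 0.627 -0.013  0.014]
```

View pics/crop1.png

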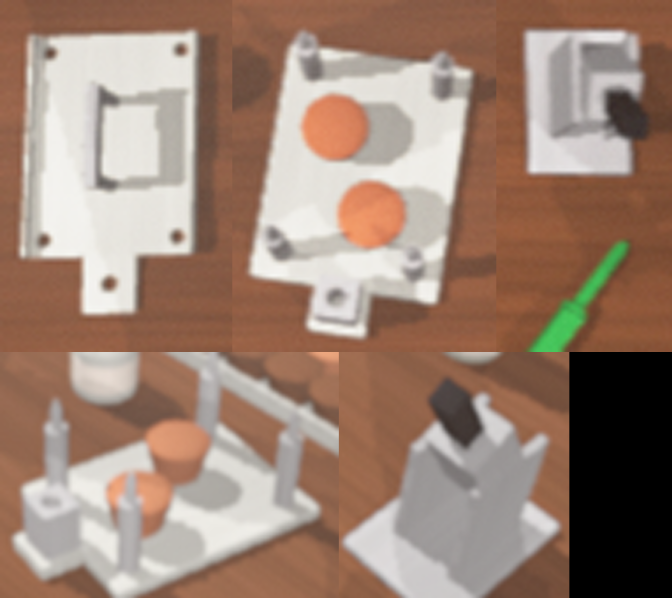

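The crop gives clear features. Tray holes are at crop (50,53), (181,49), (43,240) and (177,236), with the eye at (109,283). Stud tops, plate corners and the socket at (337,296) are visible, and so is the pin's black handle. Next I fit poses from these.

```bash
cat > m.py <<'E'
from h import *
from scipy.optimize import least_squares
T=pickle.load(open('top0.pkl','rb'));S=pickle.load(open('side0.pkl','rb'))
def un(p,ox,oy,s): return (np.array(p,float)+.5)/s-.5+[ox,oy]
def pose(p,X,z0=0):
    c,s=np.cos(p[2]),np.sin(p[2]);X=np.array(X,float)
    return np.c_[p[0]+c*X[:,0]-s*X[:,1],p[1]+s*X[:,0]+c*X[:,1],X[:,2]+z0]
def fit(name,obs,g):
    f=lambda p:np.concatenate([(proj(c,pose(p,X))-uv).ravel() for c,uv,X in obs])
    q=least_squares(f,g,loss='soft_l1',f_scale=.5);print(name,q.x[:2].round(4),np.degrees(q.x[2]).round(2),'res',f(q.x).reshape(-1,2).round(1).tolist());return q.x
def dark(c,uv,w=4,th=None):
    g=cv2.cvtColor(c['image'],cv2.COLOR_BGR2GRAY).astype(float);out=[]
    for u,v in uv:
        a,b=int(round(u)),int(round(v));p=g[b-w:b+w+1,a-w:a+w+1];m=np.clip(np.percentile(p,60)-15-p,0,None)
        yy,xx=np.mgrid[-w:w+1,-w:w+1];m=m*(xx**2+yy**2<=w*w-3);out.append([a+(m*xx).sum()/m.sum(),b+(m*yy).sum()/m.sum()])
    return np.array(out)
E
python3 - <<'E'
from m import *
s=3.52
h=dark(T,un([[50,53],[181,49],[43,240],[177,236],[109,283]],162,170,s))
tr=fit('tray',[(T,h,[[.085,.06,.006],[.085,-.06,.006],[-.085,.06,.006],[-.085,-.06,.006],[-.125,0,.006]])],[.53,.37,-.03])
u=lambda p:un([[x-232,y] for x,y in p],268,120,s)
stp=[[.085,.06,.115],[.085,-.06,.115],[-.085,.06,.115],[-.085,-.06,.115]]
cor=[[.11,.085,.012],[.11,-.085,.012],[-.11,-.085,.012]]
so=[[-.125,0,.06]]
ot=[(T,u([[306,37],[443,60],[271,232],[412,250]]),stp),(T,u([[472,70],[438,303],[250,273]]),[[.11,-.085,.012],[-.11,-.085,.012],[-.11,.085,.012]]),(T,dark(T,u([[337,296]]),3),so)]
s2=3.5*.88
w=lambda p:un([[x,y-352] for x,y in p],285,150,s2)
os_=[(S,w([[55,403],[208,357],[293,412],[130,476]]),[stp[2],stp[0],stp[1],stp[3]]),(S,w([[51,503]]),so)]
fit('standT',ot,[.65,0,-.15]);fit('standS',os_,[.65,0,-.15]);fit('stand',ot+os_,[.65,0,-.15])
v=lambda p:un([[x-496,y] for x,y in p],392,170,s)
print('foot',plane(T,v([[525,31],[528,172],[632,173]]),.008).round(4).tolist())
ws=lambda p:un([[x-339,y-352] for x,y in p],380,235,s2)
print('footS',plane(S,ws([[344,541],[560,527]]),.008).round(4).tolist())
for c,b in((T,(405,170,40,50)),(S,(400,235,40,40))):
    x,y,ww,hh=b;m=(c['image'][y:y+hh,x:x+ww].max(2)<60).astype(np.uint8);n,l,st,ce=cv2.connectedComponentsWithStats(m);i=1+st[1:,4].argmax()
    vv,uu=np.nonzero(l==i);print('handle',ce[i]+[x,y],st[i],cv2.minAreaRect(np.c_[uu+x,vv+y].astype(np.float32)))
    P=xyz(c)[y:y+hh,x:x+ww][l==i];P=P[P[:,2]>.1];print(P.mean(0).round(4),P.min(0).round(3),P.max(0).round(3))
Q=xyz(S)[235:310,380:455];k=(Q[...,2]>.1)&(Q[...,2]<.3);print('cheek',np.c_[Q[k][:,2].max()],)
D=xyz(T)[160:225,395:440];
for r_ in range(8,48,4): print((D[r_,2:40:3,2]*1000).round().astype(int))
E
```

```text
tray [0.5185 0.3669] 1.4 res [[0.3, 0.2], [-0.3, -0.1], [0.3, -0.1], [-0.1, -0.0], [-0.2, 0.0]]
standT [0.6509 0.0132] -9.19 res [[-0.8, -0.8], [0.3, -1.6], [-0.7, -0.8], [0.2, 0.3], [0.4, -0.0], [-0.2, 0.3], [-0.1, 0.7], [0.7, 0.7]]
standS [0.649  0.0133] -8.45 res [[-0.4, 0.2], [0.8, -2.6], [0.1, -0.1], [0.0, -0.2], [-0.2, 0.6]]
stand [0.6499 0.0134] -8.92 res [[-1.0, -0.5], [0.1, -1.4], [-0.6, -0.4], [0.3, 0.5], [0.2, 0.1], [-0.1, 0.5], [-0.0, 1.1], [0.9, 1.1], [-0.2, -0.2], [1.3, -2.7], [0.4, -0.1], [-0.0, -0.4], [-0.1, 0.2]]
foot [[0.6164, -0.2892, 0.008], [0.4883, -0.2866, 0.008], [0.4868, -0.3788, 0.008]]
footS [[0.488, -0.2896, 0.008], [0.615, -0.3821, 0.008]]
handle [427.72093023 200.37209302] [19 27  9  8 43] ((427.25006103515625, 200.75003051757812), (8.485280990600586, 6.363960266113281), 45.0)
[ 0.5188 -0.3283  0.1694] [ 0.508 -0.338  0.15 ] [ 0.531 -0.322  0.187]
handle [415. 258.] [15 23  1  1  1] ((415.0, 258.0), (0.0, 0.0), 0.0)
[ 0.5027 -0.3371  0.1602] [ 0.503 -0.337  0.16 ] [ 0.503 -0.337  0.16 ]
cheek [[0.18836747]]
[ 0 -2 -1 -1 -4 -1  2 -1  0 -2  1  0 -1]
[-4 -3  2  1  0 -5  1  2 -2  2  5  1  1]
[-1  3  2 -2 -2 -5  0  2 -3  2 -1 -1  2]
[  1   1  11   7  11  14 100   7   7   8   7 101  -2]
[  1   2   6   8  41  77 102  86  86  87  85  99   2]
[ -2   3   9   5  37  80 100 117 117 121 120 120  -4]
[  1   0   9   8  41  74 100 118 136 134 129 132   3]
[  1   1   9   5  41  79  99 118 127 143 142 130   3]
[  0   2   5  10  35  75 102 119 120 156 174 174   2]
[ -2   3   4  11  33  75  98   3   9 156 184 182 183]
```

>>> step_arm([
  {"tx":14.7,"ty":45.4,"az":-1.1,"claw":1},
  {"tx":14.7,"ty":45.4,"az":-1.1,"claw":1},
  {"tx":14.7,"ty":45.4,"az":-1.1,"claw":1},
  {"tx":14.7,"ty":45.4,"az":-1.1,"claw":1},
  {"tx":14.7,"ty":45.4,"az":-1.1,"claw":1},
  {"tx":14.7,"ty":45.4,"az":-1.1,"claw":1},
  {"tx":14.7,"ty":45.4,"az":-1.1,"claw":1},
  {"tx":14.7,"ty":45.4,"az":-1.1,"claw":1},
  {"tx":9.1,"ty":47.4,"az":-1.1,"claw":1},
  {"tx":9.1,"ty":47.4,"az":-1.1,"claw":1},
  {"tx":9.1,"ty":47.4,"az":-1.1,"claw":1},
  {"tx":9.1,"ty":47.4,"az":-1.1,"claw":1},
])

```text
$.increments[0]: bad value
```

>>> step_arm([
  {"tx":9.1,"ty":47.4,"az":-1.1},
  {"tx":9.1,"ty":47.4,"az":-1.1},
  {"tx":9.1,"ty":47.4,"az":-1.1},
  {"tx":9.1,"ty":47.4,"az":-1.1},
  {"tx":9.1,"ty":47.4,"az":-1.1},
  {"tx":9.1,"ty":47.4,"az":-1.1},
  {"tx":9.1,"ty":47.4,"az":-1.1},
  {"tx":9.1,"ty":47.4,"az":-1.1},
  {"tx":9.1,"ty":47.4,"az":-1.1},
  {},
  {},
  {},
])

```text
$.increments[0]: bad value
```

>>> step_arm([
  {"tx":14.7,"ty":45.4,"tz":0,"ax":0,"ay":0,"az":-1.1,"claw":1},
])

```text
time_s: 0.2
tcp_pos: [0.296, -0.5698, 0.2434]
eef_rot: [179.9, -0.1, -156.6]
contact_force: [2.6, -0.1, 0.0]
gripper_width: 0.0879
```

>>> step_arm([
  {"tx":14.7,"ty":45.4,"tz":0,"ax":0,"ay":0,"az":-1.1,"claw":1},
  {"tx":14.7,"ty":45.4,"tz":0,"ax":0,"ay":0,"az":-1.1,"claw":1},
  {"tx":14.7,"ty":45.4,"tz":0,"ax":0,"ay":0,"az":-1.1,"claw":1},
  {"tx":14.7,"ty":45.4,"tz":0,"ax":0,"ay":0,"az":-1.1,"claw":1},
  {"tx":14.7,"ty":45.4,"tz":0,"ax":0,"ay":0,"az":-1.1,"claw":1},
  {"tx":14.7,"ty":45.4,"tz":0,"ax":0,"ay":0,"az":-1.1,"claw":1},
  {"tx":14.7,"ty":45.4,"tz":0,"ax":0,"ay":0,"az":-1.1,"claw":1},
  {"tx":9.1,"ty":47.4,"tz":0,"ax":0,"ay":0,"az":-1.1,"claw":1},
  {"tx":9.1,"ty":47.4,"tz":0,"ax":0,"ay":0,"az":-1.1,"claw":1},
  {"tx":9.1,"ty":47.4,"tz":0,"ax":0,"ay":0,"az":-1.1,"claw":1},
  {"tx":9.1,"ty":47.4,"tz":0,"ax":0,"ay":0,"az":-1.1,"claw":1},
  {"tx":9.1,"ty":47.4,"tz":0,"ax":0,"ay":0,"az":-1.1,"claw":1},
])

```text
time_s: 1.4
tcp_pos: [0.4453, -0.0108, 0.2457]
eef_rot: [180.0, 0.0, -169.6]
contact_force: [1.7, 0.2, -0.2]
gripper_width: 0.0875
```

>>> step_arm([
  {"tx":9.1,"ty":47.4,"tz":0,"ax":0,"ay":0,"az":-1.1,"claw":1},
  {"tx":9.1,"ty":47.4,"tz":0,"ax":0,"ay":0,"az":-1.1,"claw":1},
  {"tx":9.1,"ty":47.4,"tz":0,"ax":0,"ay":0,"az":-1.1,"claw":1},
  {"tx":9.1,"ty":47.4,"tz":0,"ax":0,"ay":0,"az":-1.1,"claw":1},
  {"tx":9.1,"ty":47.4,"tz":0,"ax":0,"ay":0,"az":-1.1,"claw":1},
  {"tx":9.1,"ty":47.4,"tz":0,"ax":0,"ay":0,"az":-1.1,"claw":1},
  {"tx":9.1,"ty":47.4,"tz":0,"ax":0,"ay":0,"az":-1.1,"claw":1},
  {"tx":9.1,"ty":47.4,"tz":0,"ax":0,"ay":0,"az":-1.1,"claw":1},
  {"tx":0,"ty":0,"tz":0,"ax":0,"ay":0,"az":0,"claw":1},
  {"tx":0,"ty":0,"tz":0,"ax":0,"ay":0,"az":0,"claw":1},
])

```text
time_s: 2.4
tcp_pos: [0.5179, 0.3672, 0.2441]
eef_rot: [-179.9, -0.1, -178.3]
contact_force: [-0.6, 0.9, 0.4]
gripper_width: 0.0877
```

>>> step_arm([
  {"tx":0.5,"ty":0,"tz":-45,"ax":0,"ay":0,"az":-0.3,"claw":1},
  {"tx":0,"ty":0,"tz":-45,"ax":0,"ay":0,"az":0,"claw":1},
  {"tx":0,"ty":0,"tz":-45,"ax":0,"ay":0,"az":0,"claw":1},
  {"tx":0,"ty":0,"tz":-30,"ax":0,"ay":0,"az":0,"claw":1},
  {"tx":0,"ty":0,"tz":-22,"ax":0,"ay":0,"az":0,"claw":1},
  {"tx":0,"ty":0,"tz":0,"ax":0,"ay":0,"az":0,"claw":0},
  {"tx":0,"ty":0,"tz":0,"ax":0,"ay":0,"az":0,"claw":-1},
  {"tx":0,"ty":0,"tz":0,"ax":0,"ay":0,"az":0,"claw":-1},
  {"tx":0,"ty":0,"tz":0,"ax":0,"ay":0,"az":0,"claw":-1},
  {"tx":0,"ty":0,"tz":0,"ax":0,"ay":0,"az":0,"claw":-1},
], newtons=55)

```text
time_s: 3.4
tcp_pos: [0.5192, 0.3668, 0.0599]
eef_rot: [179.9, 0.1, -178.7]
contact_force: [0.2, 0.7, 0.3]
gripper_width: 0.0533
```

>>> step_arm([
  {"tx":0,"ty":0,"tz":-3,"ax":0,"ay":0,"az":0,"claw":-1},
  {"tx":0,"ty":0,"tz":0,"ax":0,"ay":0,"az":0,"claw":-1},
  {"tx":0,"ty":0,"tz":0,"ax":0,"ay":0,"az":0,"claw":-1},
  {"tx":0,"ty":0,"tz":0,"ax":0,"ay":0,"az":0,"claw":-1},
  {"tx":0,"ty":0,"tz":0,"ax":0,"ay":0,"az":0,"claw":-1},
  {"tx":0,"ty":0,"tz":0,"ax":0,"ay":0,"az":0,"claw":-1},
  {"tx":0,"ty":0,"tz":0,"ax":0,"ay":0,"az":0,"claw":-1},
  {"tx":0,"ty":0,"tz":0,"ax":0,"ay":0,"az":0,"claw":-1},
])

```text
time_s: 4.2
tcp_pos: [0.5188, 0.3663, 0.0555]
eef_rot: [-180.0, -0.0, -178.7]
contact_force: [0.4, -1.3, -0.0]
gripper_width: 0.0112
```

>>> step_arm([
  {"tx":0,"ty":0,"tz":15,"ax":0,"ay":0,"az":0,"claw":-1},
  {"tx":0,"ty":0,"tz":30,"ax":0,"ay":0,"az":0,"claw":-1},
  {"tx":0,"ty":0,"tz":40,"ax":0,"ay":0,"az":0,"claw":-1},
  {"tx":0,"ty":0,"tz":40,"ax":0,"ay":0,"az":0,"claw":-1},
  {"tx":0,"ty":0,"tz":30,"ax":0,"ay":0,"az":0,"claw":-1},
  {"tx":0,"ty":0,"tz":0,"ax":0,"ay":0,"az":0,"claw":-1},
  {"tx":0,"ty":0,"tz":0,"ax":0,"ay":0,"az":0,"claw":-1},
])

```text
time_s: 4.9
tcp_pos: [0.5182, 0.3662, 0.2099]
eef_rot: [180.0, -0.1, -178.7]
contact_force: [0.6, -0.7, -5.8]
gripper_width: 0.0113
```

>>> step_arm([
  {"tx":10.9,"ty":-29.4,"tz":0,"ax":0,"ay":0,"az":-0.85,"claw":-1},
  {"tx":10.9,"ty":-29.4,"tz":0,"ax":0,"ay":0,"az":-0.85,"claw":-1},
  {"tx":10.9,"ty":-29.4,"tz":0,"ax":0,"ay":0,"az":-0.85,"claw":-1},
  {"tx":10.9,"ty":-29.4,"tz":0,"ax":0,"ay":0,"az":-0.85,"claw":-1},
  {"tx":10.9,"ty":-29.4,"tz":0,"ax":0,"ay":0,"az":-0.85,"claw":-1},
  {"tx":10.9,"ty":-29.4,"tz":0,"ax":0,"ay":0,"az":-0.85,"claw":-1},
  {"tx":10.9,"ty":-29.4,"tz":0,"ax":0,"ay":0,"az":-0.85,"claw":-1},
  {"tx":10.9,"ty":-29.4,"tz":0,"ax":0,"ay":0,"az":-0.85,"claw":-1},
  {"tx":10.9,"ty":-29.4,"tz":0,"ax":0,"ay":0,"az":-0.85,"claw":-1},
  {"tx":10.9,"ty":-29.4,"tz":0,"ax":0,"ay":0,"az":-0.85,"claw":-1},
  {"tx":10.9,"ty":-29.4,"tz":0,"ax":0,"ay":0,"az":-0.85,"claw":-1},
  {"tx":10.9,"ty":-29.4,"tz":0,"ax":0,"ay":0,"az":-0.85,"claw":-1},
])

```text
time_s: 6.1
tcp_pos: [0.6485, 0.0122, 0.2073]
eef_rot: [-179.9, -0.3, 171.1]
contact_force: [1.4, -0.0, -5.6]
gripper_width: 0.0117
```

>>> step_arm([
  {"tx":0,"ty":0,"tz":0,"ax":0,"ay":0,"az":0,"claw":-1},
  {"tx":0,"ty":0,"tz":0,"ax":0,"ay":0,"az":0,"claw":-1},
  {"tx":0,"ty":0,"tz":0,"ax":0,"ay":0,"az":0,"claw":-1},
  {"tx":0,"ty":0,"tz":0,"ax":0,"ay":0,"az":0,"claw":-1},
])

```text
time_s: 6.5
tcp_pos: [0.6491, 0.0144, 0.2098]
eef_rot: [-180.0, -0.1, 171.2]
contact_force: [-0.4, 0.1, -4.9]
gripper_width: 0.0113
```

Run:
```python
from h import *
from plant import r, optics
for n in ("side","top"):
    c=optics.capture(n); pickle.dump(c,open(n+'1.pkl','wb'))
s=pickle.load(open('side1.pkl','rb'))['image'];t=pickle.load(open('top1.pkl','rb'))['image']
im=np.hstack([crop(s,270,100,140,150,3),crop(t,260,100,95,150,3)]);print(im.shape)
cv2.imwrite('pics/c2.png',im);print(r.get_state()['tcp_pos'],r.get_state()['eef_rot'],r.get_state()['gripper_width'])
```

```text
(450, 705, 3)
[0.64942025 0.01446079 0.21035819] [ 1.79998951e+02 -1.61554411e-02  1.71211097e+02] 0.011488055405589262
```

View pics/c2.png

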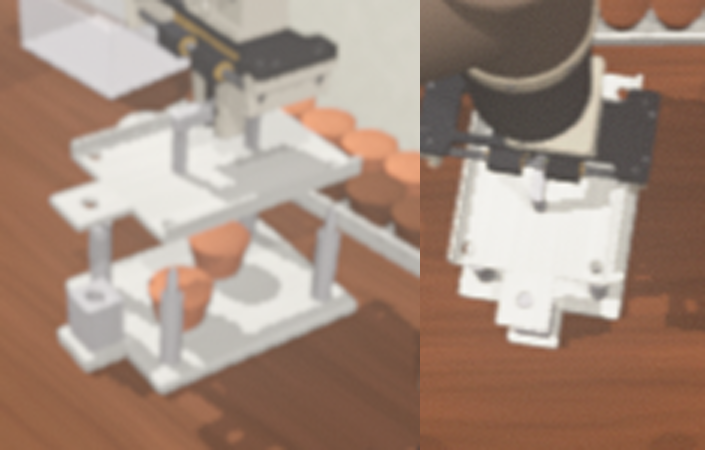

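The tray hangs level above the stand. In the side crop the eye is at (90,203) and a hole at (96,157). In the top crop the eye is at (524,300), with front holes at (465,247) and (597,267).

Run:
```python
from m import *
T1=pickle.load(open('top1.pkl','rb'));S1=pickle.load(open('side1.pkl','rb'))
z=.160
us=un([[90,203],[96,157]],270,100,3);ut=un([[524-420,300],[465-420,247],[597-420,267]],260,100,3)
ds=dark(S1,us,3);dt=dark(T1,ut,3);print((ds-us).round(1).tolist(),(dt-ut).round(1).tolist())
Xs=[[-.125,0,z],[-.085,.06,z]];Xt=Xs+[[-.085,-.06,z]]
for l,a,b in(('man',us,ut),('dark',ds,dt)):
    fit(l+'S',[(S1,a,Xs)],[.65,.014,-.15]);fit(l+'T',[(T1,b,Xt)],[.65,.014,-.15]);fit(l,[(S1,a,Xs),(T1,b,Xt)],[.65,.014,-.15])
# zoom for stand stud tops / socket
im=np.hstack([crop(S['image'],300,160,70,60,5)[:300],crop(S['image'],340,140,60,60,5)]);im2=np.hstack([crop(T['image'],270,125,70,45,5),crop(T['image'],270,172,60,45,5)])
cv2.imwrite('pics/c3.png',np.vstack([im,im2]));print(im.shape,im2.shape)
```

```text
[[-0.1, 0.3], [-0.5, -0.7]] [[nan, nan], [-0.7, 0.1], [-0.4, 0.4]]
manS [0.6483 0.0134] -9.53 res [[-0.0, 0.2], [0.0, -0.2]]
manT [0.6488 0.0154] -9.23 res [[-0.0, -0.2], [0.7, 0.2], [-0.6, 0.0]]
man [0.6488 0.0145] -9.4 res [[-0.1, -0.0], [-0.1, -0.4], [0.2, -0.2], [1.0, 0.1], [-0.4, 0.0]]
darkS [0.6489 0.0162] -8.57 res [[0.0, -0.2], [-0.0, 0.3]]m.py:15: RuntimeWarning: invalid value encountered in scalar divide
  yy,xx=np.mgrid[-w:w+1,-w:w+1];m=m*(xx**2+yy**2<=w*w-3);out.append([a+(m*xx).sum()/m.sum(),b+(m*yy).sum()/m.sum()])
Traceback (most recent call last):
  File "m.py", line 10, in fit
    q=least_squares(f,g,loss='soft_l1',f_scale=.5);print(name,q.x[:2].round(4),np.degrees(q.x[2]).round(2),'res',f(q.x).reshape(-1,2).round(1).tolist());return q.x
ValueError: Residuals are not finite in the initial point.
```

Run:
```python
from m import *
im=np.hstack([crop(S['image'],292,160,65,60,6),crop(S['image'],342,140,55,60,6)]);im2=np.hstack([crop(T['image'],270,123,70,40,6),crop(T['image'],270,174,50,40,6)])
cv2.imwrite('pics/c3.png',np.vstack([im,im2]));print(im.shape,im2.shape)
```

```text
(360, 720, 3) (240, 720, 3)
```

View pics/c3.png

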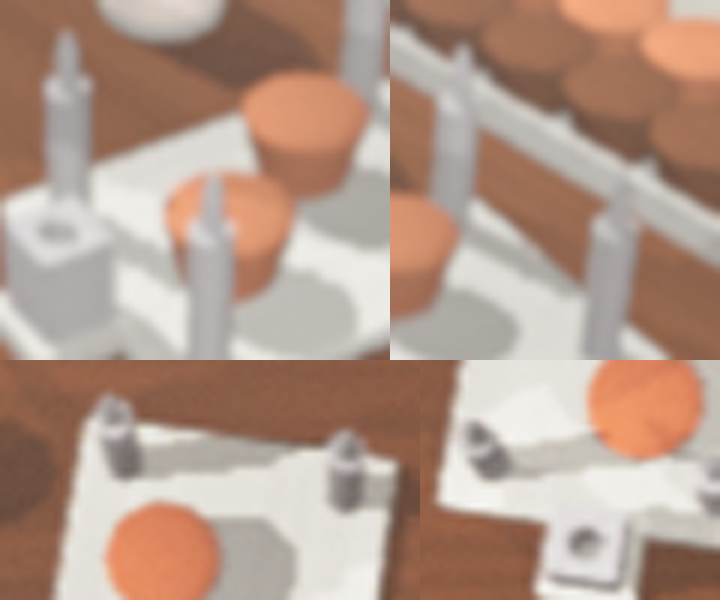

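Run:
```python
from m import *
z=.114;s=6
A=un([[66,34],[213,176],[68,87],[212,231],[62,231]],292,160,s);XA=[[-.085,.06,z],[-.085,-.06,z],[-.085,.06,.085],[-.085,-.06,.085],[-.125,0,.06]]
B=un([[72,48],[234,173]],342,140,s);XB=[[.085,.06,z],[.085,-.06,z]]
C=un([[110,39],[346,74]],270,123,s);D=un([[55,68],[167,182]],270,174,s);XD=[[-.085,.06,z],[-.125,0,.06]]
oS=[(S,A,XA),(S,B,XB)];oT=[(T,C,XB),(T,D,XD)];g=[.65,.013,-.15]
fit('S',oS,g);fit('T',oT,g);fit('all',oS+oT,g)
```

```text
S [0.6536 0.016 ] -8.8 res [[0.2, 0.2], [0.2, -0.1], [0.0, 0.2], [0.1, -0.3], [-0.3, -0.2], [0.0, 0.5], [-0.3, 0.0]]
T [0.6517 0.0133] -8.82 res [[-0.2, 0.2], [0.4, -0.1], [-0.5, -0.2], [0.3, 0.1]]
all [0.6525 0.0146] -8.88 res [[0.2, 0.6], [0.2, 0.3], [0.0, 0.5], [0.0, 0.1], [-0.4, 0.2], [0.1, 0.8], [-0.2, 0.4], [-0.6, -0.1], [-0.0, -0.3], [-1.0, -0.5], [-0.2, -0.1]]
```

>>> step_arm([
  {"tx":3.5,"ty":0,"tz":-10,"ax":0,"ay":0,"az":-0.1,"claw":-1},
  {"tx":0,"ty":0,"tz":-10,"ax":0,"ay":0,"az":0,"claw":-1},
  {"tx":0,"ty":0,"tz":-10,"ax":0,"ay":0,"az":0,"claw":-1},
  {"tx":0,"ty":0,"tz":0,"ax":0,"ay":0,"az":0,"claw":-1},
  {"tx":0,"ty":0,"tz":0,"ax":0,"ay":0,"az":0,"claw":-1},
])

```text
time_s: 7.1
tcp_pos: [0.6529, 0.0134, 0.18]
eef_rot: [-180.0, -0.1, 171.0]
contact_force: [-0.6, -0.6, -5.2]
gripper_width: 0.0117
```

Run:
```python
from h import *
from plant import r, optics
for n in ("side","top"):
    c=optics.capture(n); pickle.dump(c,open(n+'2.pkl','wb'))
s=pickle.load(open('side2.pkl','rb'))['image'];t=pickle.load(open('top2.pkl','rb'))['image']
im=np.hstack([crop(s,282,125,110,95,4.5),crop(t,268,165,65,95,4.5)]);print(im.shape)
cv2.imwrite('pics/c4.png',im);print(r.get_state()['tcp_pos'],r.get_state()['eef_rot'],r.get_state()['gripper_width'])
```

```text
(428, 787, 3)
[0.65346701 0.01353256 0.18089585] [1.79999213e+02 3.34181892e-02 1.71041947e+02] 0.011437574473394442
```

View pics/c4.png

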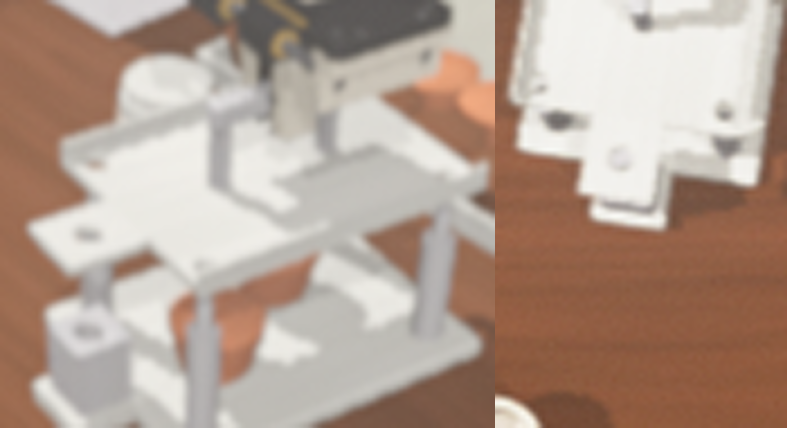

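Side crop: eye (90,233), hole (203,266), hole (100,163), socket (88,331). Top crop: eye (620,158), hole (725,108).

Run:
```python
from m import *
T1=pickle.load(open('top2.pkl','rb'));S1=pickle.load(open('side2.pkl','rb'))
z=.131;s=4.5
a=un([[90,233],[100,163],[203,266]],282,125,s);b=un([[620-495,158],[725-495,109]],268,165,s)
X=[[-.125,0,z],[-.085,.06,z],[-.085,-.06,z]]
g=[.65,.014,-.15]
fit('S',[(S1,a,X)],g);fit('T',[(T1,b,[X[0],X[2]])],g);fit('all',[(S1,a,X),(T1,b,[X[0],X[2]])],g)
```

```text
S [0.6524 0.0105] -10.96 res [[-0.4, -0.1], [-0.0, -0.4], [0.4, 0.4]]
T [0.6534 0.0152] -8.67 res [[0.2, -0.1], [-0.2, 0.1]]
all [0.6532 0.0121] -10.2 res [[-0.2, -0.2], [-0.2, -0.5], [0.7, 0.1], [0.1, -0.2], [0.0, 0.5]]
```

>>> step_arm([
  {"tx":0,"ty":0.5,"tz":-5,"ax":0,"ay":0,"az":0,"claw":-1},
  {"tx":0,"ty":0,"tz":-5,"ax":0,"ay":0,"az":0,"claw":-1},
  {"tx":0,"ty":0,"tz":-4,"ax":0,"ay":0,"az":0,"claw":-1},
  {"tx":0,"ty":0,"tz":-3,"ax":0,"ay":0,"az":0,"claw":-1},
  {"tx":0,"ty":0,"tz":0,"ax":0,"ay":0,"az":0,"claw":-1},
  {"tx":0,"ty":0,"tz":0,"ax":0,"ay":0,"az":0,"claw":-1},
])

```text
time_s: 7.8
tcp_pos: [0.6532, 0.0141, 0.1635]
eef_rot: [-180.0, -0.0, 171.0]
contact_force: [0.2, -0.3, -4.2]
gripper_width: 0.0113
```

>>> step_arm([
  {"tx":0,"ty":0,"tz":-3,"ax":0,"ay":0,"az":0,"claw":-1},
  {"tx":0,"ty":0,"tz":-3,"ax":0,"ay":0,"az":0,"claw":-1},
  {"tx":0,"ty":0,"tz":-2,"ax":0,"ay":0,"az":0,"claw":-1},
  {"tx":0,"ty":0,"tz":0,"ax":0,"ay":0,"az":0,"claw":-1},
  {"tx":0,"ty":0,"tz":0,"ax":0,"ay":0,"az":0,"claw":-1},
])

```text
time_s: 8.3
tcp_pos: [0.6531, 0.0141, 0.1555]
eef_rot: [-180.0, -0.0, 171.0]
contact_force: [0.2, -0.2, -5.1]
gripper_width: 0.0115
```

Underside now at about 99.5 mm, below the tapers, with no contact force. Continuing down to the shoulders.

>>> step_arm([
  {"tx":0,"ty":0,"tz":-4,"ax":0,"ay":0,"az":0,"claw":-1},
  {"tx":0,"ty":0,"tz":-4,"ax":0,"ay":0,"az":0,"claw":-1},
  {"tx":0,"ty":0,"tz":-3,"ax":0,"ay":0,"az":0,"claw":-1},
  {"tx":0,"ty":0,"tz":-2,"ax":0,"ay":0,"az":0,"claw":-1},
  {"tx":0,"ty":0,"tz":0,"ax":0,"ay":0,"az":0,"claw":-1},
  {"tx":0,"ty":0,"tz":0,"ax":0,"ay":0,"az":0,"claw":-1},
])

```text
time_s: 8.9
tcp_pos: [0.6532, 0.0141, 0.1426]
eef_rot: [-180.0, 0.0, 171.0]
contact_force: [-0.0, 0.1, -5.0]
gripper_width: 0.0118
```

>>> step_arm([
  {"tx":0,"ty":0,"tz":-1,"ax":0,"ay":0,"az":0,"claw":-1},
  {"tx":0,"ty":0,"tz":-1,"ax":0,"ay":0,"az":0,"claw":-1},
  {"tx":0,"ty":0,"tz":0,"ax":0,"ay":0,"az":0,"claw":-1},
  {"tx":0,"ty":0,"tz":0,"ax":0,"ay":0,"az":0,"claw":-1},
])

```text
time_s: 9.3
tcp_pos: [0.6532, 0.0141, 0.1406]
eef_rot: [180.0, 0.0, 171.0]
contact_force: [-0.3, -0.0, -4.7]
gripper_width: 0.0117
```

>>> step_arm([
  {"tx":0,"ty":0,"tz":-1,"ax":0,"ay":0,"az":0,"claw":-1},
  {"tx":0,"ty":0,"tz":-0.5,"ax":0,"ay":0,"az":0,"claw":-1},
  {"tx":0,"ty":0,"tz":0,"ax":0,"ay":0,"az":0,"claw":-1},
  {"tx":0,"ty":0,"tz":0,"ax":0,"ay":0,"az":0,"claw":-1},
])

```text
time_s: 9.7
tcp_pos: [0.6533, 0.0141, 0.1405]
eef_rot: [180.0, 0.1, 171.1]
contact_force: [-3.9, 1.7, 5.8]
gripper_width: 0.0115
```

>>> step_arm([
  {"tx":0,"ty":0,"tz":0,"ax":0,"ay":0,"az":0,"claw":0.2},
  {"tx":0,"ty":0,"tz":0,"ax":0,"ay":0,"az":0,"claw":0.2},
  {"tx":0,"ty":0,"tz":0,"ax":0,"ay":0,"az":0,"claw":0.2},
  {"tx":0,"ty":0,"tz":0,"ax":0,"ay":0,"az":0,"claw":0.2},
  {"tx":0,"ty":0,"tz":20,"ax":0,"ay":0,"az":0,"claw":0.2},
  {"tx":0,"ty":0,"tz":30,"ax":0,"ay":0,"az":0,"claw":0.2},
  {"tx":0,"ty":0,"tz":40,"ax":0,"ay":0,"az":0,"claw":1},
  {"tx":0,"ty":0,"tz":21,"ax":0,"ay":0,"az":3.9,"claw":1},
  {"tx":0,"ty":0,"tz":0,"ax":0,"ay":0,"az":3.9,"claw":1},
  {"tx":0,"ty":0,"tz":0,"ax":0,"ay":0,"az":0,"claw":1},
])

```text
time_s: 10.7
tcp_pos: [0.6534, 0.0142, 0.2509]
eef_rot: [180.0, 0.1, 178.9]
contact_force: [-0.1, -0.3, -0.6]
gripper_width: 0.0787
```

>>> step_arm([
  {"tx":-19.2,"ty":-38.4,"tz":0,"ax":0,"ay":0,"az":0,"claw":1},
  {"tx":-19.2,"ty":-38.4,"tz":0,"ax":0,"ay":0,"az":0,"claw":1},
  {"tx":-19.2,"ty":-38.4,"tz":0,"ax":0,"ay":0,"az":0,"claw":1},
  {"tx":-19.2,"ty":-38.4,"tz":0,"ax":0.1,"ay":-5,"az":0,"claw":1},
  {"tx":-19.2,"ty":-38.4,"tz":0,"ax":0.1,"ay":-5,"az":0,"claw":1},
  {"tx":-19.2,"ty":-38.4,"tz":0,"ax":0.1,"ay":-5,"az":0,"claw":1},
  {"tx":-19.2,"ty":-38.4,"tz":0,"ax":0.1,"ay":-5,"az":0,"claw":1},
  {"tx":-19.2,"ty":-38.4,"tz":0,"ax":0.1,"ay":-5,"az":0,"claw":1},
  {"tx":-19.2,"ty":-38.4,"tz":0,"ax":0.1,"ay":-5,"az":0,"claw":1},
  {"tx":0,"ty":0,"tz":0,"ax":0,"ay":0,"az":0,"claw":1},
  {"tx":0,"ty":0,"tz":0,"ax":0,"ay":0,"az":0,"claw":1},
])

```text
time_s: 11.8
tcp_pos: [0.4798, -0.3311, 0.2493]
eef_rot: [178.5, 29.6, 178.0]
contact_force: [0.5, 0.1, 0.5]
gripper_width: 0.0877
```

Run:
```python
from h import *
from plant import r, optics
for n in ("side","top"):
    c=optics.capture(n); pickle.dump(c,open(n+'3.pkl','wb'))
s=pickle.load(open('side3.pkl','rb'))['image'];t=pickle.load(open('top3.pkl','rb'))['image']
im=np.hstack([crop(s,282,125,180,180,2.8),crop(t,268,120,90,180,2.8)]);print(im.shape)
cv2.imwrite('pics/c5.png',im);print(r.get_state()['tcp_pos'],r.get_state()['eef_rot'],r.get_state()['gripper_width'])
```

```text
(504, 756, 3)
[ 0.48154198 -0.32890212  0.24939526] [178.56392322  29.57002508 178.38313812] 0.08737708879698086
```

View pics/c5.png

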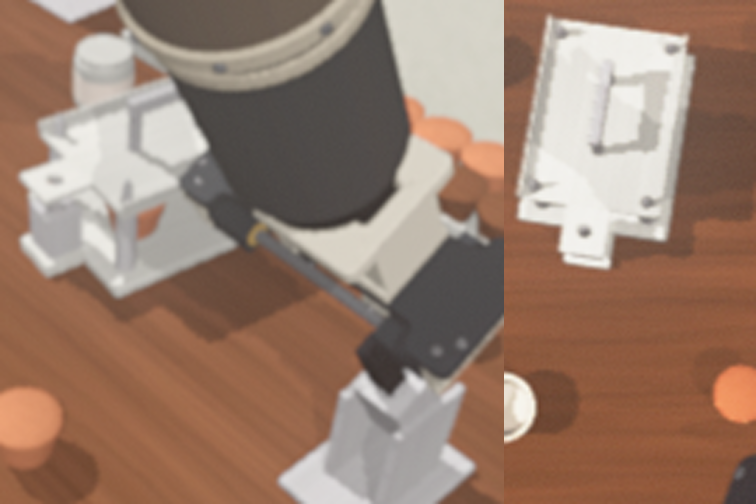

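>>> step_arm([
  {"tx":-16,"ty":0,"tz":0,"ax":-1.3,"ay":-0.4,"az":0,"claw":1},
  {"tx":0,"ty":0,"tz":0,"ax":0,"ay":0,"az":0,"claw":1},
  {"tx":0,"ty":0,"tz":0,"ax":0,"ay":0,"az":0,"claw":1},
  {"tx":0,"ty":0,"tz":0,"ax":0,"ay":0,"az":0,"claw":1},
])

```text
time_s: 12.3
tcp_pos: [0.4667, -0.3282, 0.25]
eef_rot: [-179.9, 30.1, 179.3]
contact_force: [-0.3, -0.3, 0.3]
gripper_width: 0.0877
```

Run:
```python
from h import *
from plant import r, optics
from scipy.spatial.transform import Rotation as Ro
c=optics.capture('side'); st=r.get_state()
R=Ro.from_euler('xyz',st['eef_rot'],degrees=True).as_matrix()
print(st['tcp_pos'],R.round(3).tolist())
ex=lambda a:np.array([.536,-.333,.125])+a*np.array([-.5,.0096,.866])
print(proj(c,[ex(.066),ex(.006),st['tcp_pos'],st['tcp_pos']+R[:,2]*.1]).round(1).tolist())
im=crop(c['image'],380,180,100,110,5)
for p in proj(c,[ex(.066),ex(.042),ex(.006),ex(0),st['tcp_pos']+R[:,2]*.019]): cv2.circle(im,tuple(int(x) for x in (p-[380,180]+.5)*5),3,(0,0,255),-1)
cv2.imwrite('pics/c6.png',im)
```

```text
[ 0.46653727 -0.32846136  0.24993819] [[-0.865, 0.013, 0.501], [0.01, 1.0, -0.008], [-0.501, -0.002, -0.865]]
[[415.0, 248.4], [420.3, 259.6], [406.6, 229.7], [416.5, 250.9]]
```

View pics/c6.png

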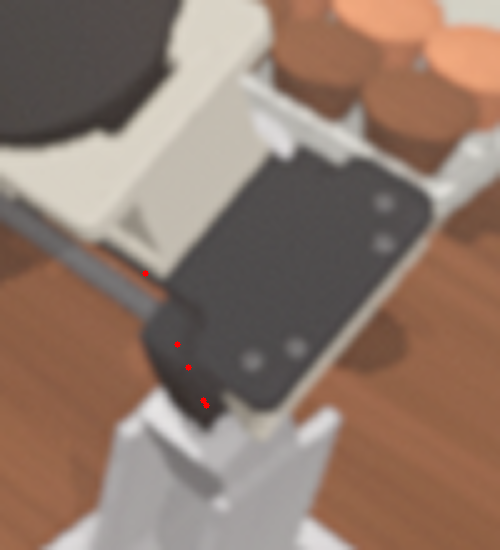

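>>> step_arm([
  {"tx":0,"ty":-4,"tz":-2,"ax":0,"ay":0,"az":0,"claw":1},
  {"tx":10,"ty":0,"tz":-17.3,"ax":0,"ay":0,"az":0,"claw":1},
  {"tx":13,"ty":0,"tz":-22.5,"ax":0,"ay":0,"az":0,"claw":1},
  {"tx":13,"ty":0,"tz":-22.5,"ax":0,"ay":0,"az":0,"claw":1},
  {"tx":8,"ty":0,"tz":-14,"ax":0,"ay":0,"az":0,"claw":1},
  {"tx":5,"ty":0,"tz":-9,"ax":0,"ay":0,"az":0,"claw":1},
  {"tx":0,"ty":0,"tz":0,"ax":0,"ay":0,"az":0,"claw":1},
  {"tx":0,"ty":0,"tz":0,"ax":0,"ay":0,"az":0,"claw":0},
], newtons=10)

```text
time_s: 13.15
tcp_pos: [0.5146, -0.3334, 0.1631]
eef_rot: [-179.9, 30.1, 179.2]
contact_force: [-0.4, 0.4, 0.7]
gripper_width: 0.0835
```

>>> step_arm([
  {"tx":0,"ty":0,"tz":0,"ax":0,"ay":0,"az":0,"claw":-0.3},
  {"tx":0,"ty":0,"tz":0,"ax":0,"ay":0,"az":0,"claw":-1},
  {"tx":0,"ty":0,"tz":0,"ax":0,"ay":0,"az":0,"claw":-1},
  {"tx":0,"ty":0,"tz":0,"ax":0,"ay":0,"az":0,"claw":-1},
  {"tx":0,"ty":0,"tz":0,"ax":0,"ay":0,"az":0,"claw":-1},
  {"tx":0,"ty":0,"tz":0,"ax":0,"ay":0,"az":0,"claw":-1},
  {"tx":0,"ty":0,"tz":0,"ax":0,"ay":0,"az":0,"claw":-1},
])

```text
time_s: 13.85
tcp_pos: [0.5145, -0.3332, 0.1626]
eef_rot: [-179.9, 30.1, 179.2]
contact_force: [-0.1, 0.2, -0.6]
gripper_width: 0.0293
```

>>> step_arm([
  {"tx":0,"ty":0,"tz":0,"ax":0,"ay":0,"az":0,"claw":-1},
  {"tx":0,"ty":0,"tz":0,"ax":0,"ay":0,"az":0,"claw":-1},
  {"tx":0,"ty":0,"tz":0,"ax":0,"ay":0,"az":0,"claw":-1},
  {"tx":0,"ty":0,"tz":0,"ax":0,"ay":0,"az":0,"claw":-1},
], newtons=40)

```text
time_s: 14.25
tcp_pos: [0.5146, -0.3333, 0.1626]
eef_rot: [-179.9, 30.1, 179.2]
contact_force: [0.9, -1.3, -0.2]
gripper_width: 0.0201
```

>>> step_arm([
  {"tx":-2.5,"ty":0,"tz":4.3,"ax":0,"ay":0,"az":0,"claw":-1},
  {"tx":-5,"ty":0.1,"tz":8.7,"ax":0,"ay":0,"az":0,"claw":-1},
  {"tx":-5,"ty":0.1,"tz":8.7,"ax":0,"ay":0,"az":0,"claw":-1},
  {"tx":0,"ty":0,"tz":0,"ax":0,"ay":0,"az":0,"claw":-1},
])

```text
time_s: 14.65
tcp_pos: [0.5015, -0.333, 0.1861]
eef_rot: [-179.8, 30.2, 179.2]
contact_force: [-0.4, 0.2, -0.1]
gripper_width: 0.02
```

>>> step_arm([
  {"tx":-10,"ty":0.2,"tz":17.3,"ax":0,"ay":0,"az":0,"claw":-1},
  {"tx":-10,"ty":0.2,"tz":17.3,"ax":0,"ay":0,"az":0,"claw":-1},
  {"tx":-10,"ty":0.2,"tz":17.3,"ax":0,"ay":0,"az":0,"claw":-1},
  {"tx":-10,"ty":0.2,"tz":17.3,"ax":0,"ay":0,"az":0,"claw":-1},
  {"tx":-10,"ty":0.2,"tz":17.3,"ax":0,"ay":0,"az":0,"claw":-1},
  {"tx":0,"ty":0,"tz":0,"ax":0,"ay":0,"az":0,"claw":-1},
  {"tx":0,"ty":0,"tz":0,"ax":0,"ay":0,"az":0,"claw":-1},
])

```text
time_s: 15.35
tcp_pos: [0.4515, -0.3317, 0.2707]
eef_rot: [-179.9, 30.1, 179.2]
contact_force: [-0.5, 0.1, -1.5]
gripper_width: 0.0198
```

>>> step_arm([
  {"tx":0,"ty":10,"tz":10,"ax":0.06,"ay":5,"az":0,"claw":-1},
  {"tx":0,"ty":10,"tz":10,"ax":0.06,"ay":5,"az":0,"claw":-1},
  {"tx":0,"ty":30,"tz":9,"ax":0.06,"ay":5,"az":0,"claw":-1},
  {"tx":8,"ty":35,"tz":0,"ax":0.06,"ay":5,"az":0,"claw":-1},
  {"tx":8,"ty":35,"tz":0,"ax":0.06,"ay":5,"az":0,"claw":-1},
  {"tx":8,"ty":35,"tz":0,"ax":0.06,"ay":5,"az":0,"claw":-1},
  {"tx":8,"ty":35,"tz":0,"ax":0,"ay":0,"az":-2,"claw":-1},
  {"tx":8,"ty":35,"tz":0,"ax":0,"ay":0,"az":-2,"claw":-1},
  {"tx":8,"ty":35,"tz":0,"ax":0,"ay":0,"az":-2,"claw":-1},
  {"tx":8,"ty":35,"tz":0,"ax":0,"ay":0,"az":-2,"claw":-1},
  {"tx":7,"ty":30,"tz":0,"ax":0,"ay":0,"az":0,"claw":-1},
  {"tx":0,"ty":0,"tz":0,"ax":0,"ay":0,"az":0,"claw":-1},
])

```text
time_s: 16.55
tcp_pos: [0.5155, -0.0037, 0.298]
eef_rot: [-179.8, -0.1, 171.4]
contact_force: [-0.3, -0.8, -1.0]
gripper_width: 0.0199
```

>>> step_arm([
  {"tx":8,"ty":20,"tz":0,"ax":0,"ay":0,"az":0,"claw":-1},
  {"tx":8,"ty":20,"tz":0,"ax":0,"ay":0,"az":0,"claw":-1},
  {"tx":0,"ty":0,"tz":0,"ax":0,"ay":0,"az":0,"claw":-1},
  {"tx":0,"ty":0,"tz":0,"ax":0,"ay":0,"az":0,"claw":-1},
  {"tx":0,"ty":0,"tz":0,"ax":0,"ay":0,"az":0,"claw":-1},
])

```text
time_s: 17.05
tcp_pos: [0.5306, 0.0325, 0.2991]
eef_rot: [-179.8, 0.0, 171.2]
contact_force: [-0.1, -0.1, -0.6]
gripper_width: 0.0201
```

Run:
```python
from m import *
from plant import r, optics
for n in ("side","top"):
    c=optics.capture(n); pickle.dump(c,open(n+'4.pkl','wb'))
st=r.get_state();print(st['tcp_pos'],st['eef_rot'])
T3=pickle.load(open('top3.pkl','rb'));S3=pickle.load(open('side3.pkl','rb'))
s=2.8;z=.091
e=dark(T3,un([[585-504,232]],268,120,s),3);print('eye top',plane(T3,e,z),'side',plane(S3,dark(S3,un([[55,180]],282,125,s),3),z),plane(S3,un([[55,180]],282,125,s),z))
t=pickle.load(open('top4.pkl','rb'))['image']
S4=pickle.load(open('side4.pkl','rb'));p=st['tcp_pos'];print(proj(S4,[p,p-[0,0,.117]]).round(1).tolist())
cv2.imwrite('pics/c7.png',np.hstack([crop(S4['image'],260,80,130,130,4),crop(t,270,120,65,130,4)]))
```

```text
[0.53066052 0.03240025 0.29956178] [-1.79826011e+02  5.29969781e-02  1.71198421e+02]
eye top [[0.52776212 0.03404475 0.091     ]] side [[0.52853486 0.03469488 0.091     ]] [[0.52896633 0.03413864 0.091     ]]
[[300.9, 115.5], [301.7, 159.3]]
```

View pics/c7.png

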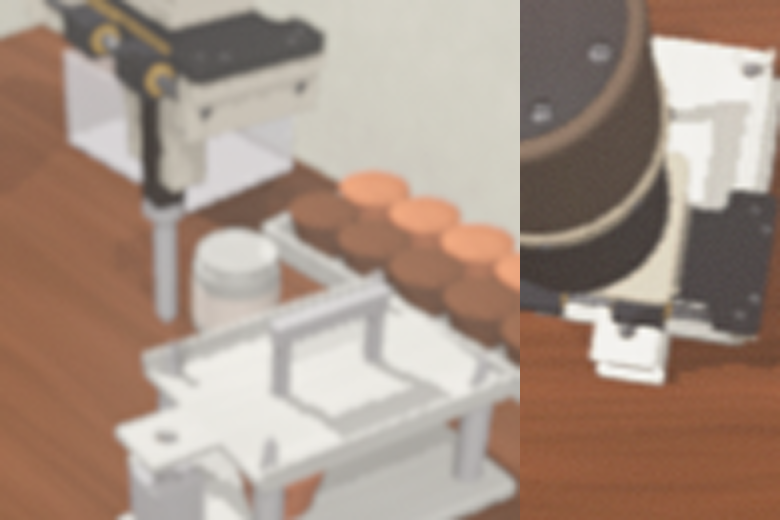

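Nine pictures viewed. The pin is in the grip, upright, with its tip at crop (167,318), matching the projected tip. Moving over the eyelet and down to just above it.

>>> step_arm([
  {"tx":-1.8,"ty":1.5,"tz":-20,"ax":-0.15,"ay":0,"az":0,"claw":-1},
  {"tx":0,"ty":0,"tz":-25,"ax":0,"ay":0,"az":0,"claw":-1},
  {"tx":0,"ty":0,"tz":-20,"ax":0,"ay":0,"az":0,"claw":-1},
  {"tx":0,"ty":0,"tz":-15,"ax":0,"ay":0,"az":0,"claw":-1},
  {"tx":0,"ty":0,"tz":0,"ax":0,"ay":0,"az":0,"claw":-1},
  {"tx":0,"ty":0,"tz":0,"ax":0,"ay":0,"az":0,"claw":-1},
  {"tx":0,"ty":0,"tz":0,"ax":0,"ay":0,"az":0,"claw":-1},
])

```text
time_s: 17.85
tcp_pos: [0.5298, 0.0344, 0.221]
eef_rot: [-179.7, 0.2, 171.2]
contact_force: [-0.1, 0.4, -0.9]
gripper_width: 0.0198
```

Run:
```python
from m import *
from plant import r, optics
for n in ("side","top"):
    c=optics.capture(n); pickle.dump(c,open(n+'5.pkl','wb'))
st=r.get_state();print(st['tcp_pos'],st['eef_rot'])
t=pickle.load(open('top5.pkl','rb'))['image']
S4=pickle.load(open('side5.pkl','rb'));p=st['tcp_pos'];print(proj(S4,[p,p-[0,0,.117],[p[0],p[1],.091]]).round(1).tolist(), proj(pickle.load(open('top5.pkl','rb')),[[p[0],p[1],.091],p-[0,0,.117]]))
cv2.imwrite('pics/c8.png',np.hstack([crop(S4['image'],275,130,60,70,8),crop(t,295,185,40,70,8)]))
```

```text
[0.52965155 0.03457976 0.22086049] [-179.73687324    0.19147382  171.22963747]
[[300.5, 145.6], [301.3, 184.8], [301.4, 188.8]] [[296.29545556 201.94881444]
 [295.99707744 201.24392165]]
```

View pics/c8.png

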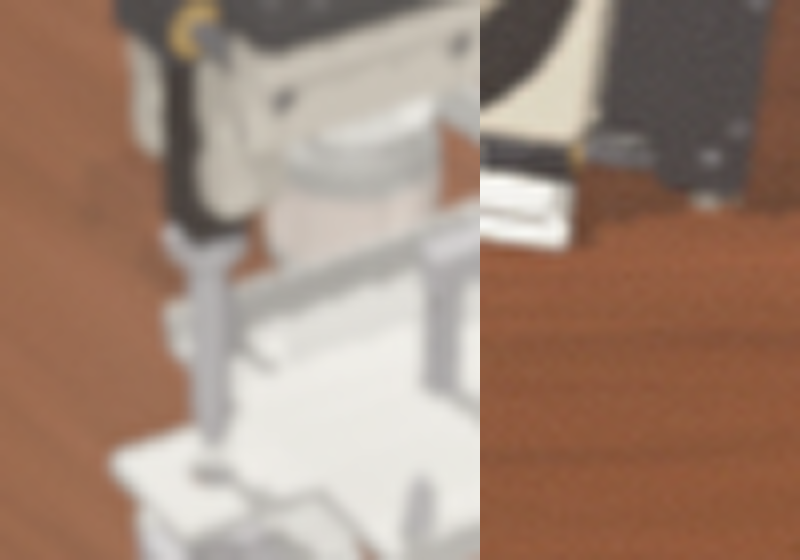

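Side view: the tip at crop (212,445) sits directly above the eyelet at (208,470), agreeing with the projection. Lowering in.

>>> step_arm([
  {"tx":-0.7,"ty":-0.3,"tz":-6,"ax":0,"ay":0,"az":0,"claw":-1},
  {"tx":0,"ty":0,"tz":-4,"ax":0,"ay":0,"az":0,"claw":-1},
  {"tx":0,"ty":0,"tz":-3,"ax":0,"ay":0,"az":0,"claw":-1},
  {"tx":0,"ty":0,"tz":-3,"ax":0,"ay":0,"az":0,"claw":-1},
  {"tx":0,"ty":0,"tz":-2,"ax":0,"ay":0,"az":0,"claw":-1},
  {"tx":0,"ty":0,"tz":0,"ax":0,"ay":0,"az":0,"claw":-1},
  {"tx":0,"ty":0,"tz":0,"ax":0,"ay":0,"az":0,"claw":-1},
])

```text
time_s: 18.65
tcp_pos: [0.5286, 0.0342, 0.2018]
eef_rot: [-179.7, 0.1, 171.2]
contact_force: [0.3, 0.3, -1.5]
gripper_width: 0.0195
```

>>> step_arm([
  {"tx":0,"ty":0,"tz":-4,"ax":0,"ay":0,"az":0,"claw":-1},
  {"tx":0,"ty":0,"tz":-4,"ax":0,"ay":0,"az":0,"claw":-1},
  {"tx":0,"ty":0,"tz":-4,"ax":0,"ay":0,"az":0,"claw":-1},
  {"tx":0,"ty":0,"tz":0,"ax":0,"ay":0,"az":0,"claw":-1},
  {"tx":0,"ty":0,"tz":0,"ax":0,"ay":0,"az":0,"claw":-1},
])

```text
time_s: 19.15
tcp_pos: [0.5286, 0.0342, 0.1897]
eef_rot: [-179.7, 0.1, 171.2]
contact_force: [1.4, 0.5, -1.6]
gripper_width: 0.0196
```

>>> step_arm([
  {"tx":0.4,"ty":0.1,"tz":-4,"ax":0,"ay":0,"az":0,"claw":-1},
  {"tx":0,"ty":0,"tz":-5,"ax":0,"ay":0,"az":0,"claw":-1},
  {"tx":0,"ty":0,"tz":-5,"ax":0,"ay":0,"az":0,"claw":-1},
  {"tx":0,"ty":0,"tz":-4,"ax":0,"ay":0,"az":0,"claw":-1},
  {"tx":0,"ty":0,"tz":0,"ax":0,"ay":0,"az":0,"claw":-1},
  {"tx":0,"ty":0,"tz":0,"ax":0,"ay":0,"az":0,"claw":-1},
])

```text
time_s: 19.75
tcp_pos: [0.5288, 0.0343, 0.1716]
eef_rot: [-179.7, 0.1, 171.2]
contact_force: [1.3, -0.5, -1.9]
gripper_width: 0.0199
```

>>> step_arm([
  {"tx":0,"ty":0,"tz":-4,"ax":0,"ay":0,"az":0,"claw":-1},
  {"tx":0,"ty":0,"tz":-4,"ax":0,"ay":0,"az":0,"claw":-1},
  {"tx":0,"ty":0,"tz":-4,"ax":0,"ay":0,"az":0,"claw":-1},
  {"tx":0,"ty":0,"tz":0,"ax":0,"ay":0,"az":0,"claw":-1},
  {"tx":0,"ty":0,"tz":0,"ax":0,"ay":0,"az":0,"claw":-1},
])

```text
time_s: 20.25
tcp_pos: [0.5288, 0.0342, 0.1596]
eef_rot: [-179.7, 0.1, 171.2]
contact_force: [2.1, -0.8, -1.7]
gripper_width: 0.0199
```

>>> step_arm([
  {"tx":0.5,"ty":-0.2,"tz":-5,"ax":0,"ay":0,"az":0,"claw":-1},
  {"tx":0,"ty":0,"tz":-5,"ax":0,"ay":0,"az":0,"claw":-1},
  {"tx":0,"ty":0,"tz":-5,"ax":0,"ay":0,"az":0,"claw":-1},
  {"tx":0,"ty":0,"tz":-4,"ax":0,"ay":0,"az":0,"claw":-1},
  {"tx":0,"ty":0,"tz":0,"ax":0,"ay":0,"az":0,"claw":-1},
  {"tx":0,"ty":0,"tz":0,"ax":0,"ay":0,"az":0,"claw":-1},
])

```text
time_s: 20.85
tcp_pos: [0.5293, 0.0341, 0.1407]
eef_rot: [-179.7, 0.1, 171.2]
contact_force: [-0.2, 0.3, 0.3]
gripper_width: 0.0197
```

>>> step_arm([
  {"tx":0,"ty":0,"tz":-2,"ax":0,"ay":0,"az":0,"claw":-1},
  {"tx":0,"ty":0,"tz":-2,"ax":0,"ay":0,"az":0,"claw":-1},
  {"tx":0,"ty":0,"tz":0,"ax":0,"ay":0,"az":0,"claw":-1},
  {"tx":0,"ty":0,"tz":0,"ax":0,"ay":0,"az":0,"claw":-1},
])

```text
time_s: 21.25
tcp_pos: [0.5293, 0.0341, 0.1368]
eef_rot: [-179.7, 0.1, 171.2]
contact_force: [-0.3, -0.5, -0.9]
gripper_width: 0.0198
```

>>> step_arm([
  {"tx":0,"ty":0,"tz":-1.5,"ax":0,"ay":0,"az":0,"claw":-1},
  {"tx":0,"ty":0,"tz":-1,"ax":0,"ay":0,"az":0,"claw":-1},
  {"tx":0,"ty":0,"tz":0,"ax":0,"ay":0,"az":0,"claw":-1},
  {"tx":0,"ty":0,"tz":0,"ax":0,"ay":0,"az":0,"claw":-1},
])

```text
time_s: 21.65
tcp_pos: [0.5293, 0.0341, 0.1343]
eef_rot: [-179.7, 0.1, 171.2]
contact_force: [-0.8, 0.6, -1.6]
gripper_width: 0.0202
```

>>> step_arm([
  {"tx":0,"ty":0,"tz":-1,"ax":0,"ay":0,"az":0,"claw":-1},
  {"tx":0,"ty":0,"tz":0,"ax":0,"ay":0,"az":0,"claw":-1},
  {"tx":0,"ty":0,"tz":0,"ax":0,"ay":0,"az":0,"claw":-1},
])

```text
time_s: 21.95
tcp_pos: [0.5295, 0.0341, 0.1339]
eef_rot: [-179.7, 0.1, 171.2]
contact_force: [-2.3, 0.6, 6.1]
gripper_width: 0.0198
```

The collar is on the lug (6 N upward, at the expected height). Releasing and backing off.

>>> step_arm([
  {"tx":0,"ty":0,"tz":0,"ax":0,"ay":0,"az":0,"claw":0.2},
  {"tx":0,"ty":0,"tz":0,"ax":0,"ay":0,"az":0,"claw":0.2},
  {"tx":0,"ty":0,"tz":0,"ax":0,"ay":0,"az":0,"claw":0.2},
  {"tx":0,"ty":0,"tz":0,"ax":0,"ay":0,"az":0,"claw":0.2},
  {"tx":0,"ty":0,"tz":20,"ax":0,"ay":0,"az":0,"claw":0.2},
  {"tx":0,"ty":0,"tz":35,"ax":0,"ay":0,"az":0,"claw":0.2},
  {"tx":0,"ty":0,"tz":40,"ax":0,"ay":0,"az":0,"claw":0.2},
  {"tx":-10,"ty":-40,"tz":20,"ax":0,"ay":0,"az":0,"claw":0.2},
  {"tx":-10,"ty":-45,"tz":0,"ax":0,"ay":0,"az":0,"claw":0.2},
  {"tx":-10,"ty":-45,"tz":0,"ax":0,"ay":0,"az":0,"claw":0.2},
  {"tx":-10,"ty":-45,"tz":0,"ax":0,"ay":0,"az":0,"claw":0.2},
  {"tx":0,"ty":0,"tz":0,"ax":0,"ay":0,"az":0,"claw":0.2},
])

```text
time_s: 23.15
tcp_pos: [0.4877, -0.1447, 0.2483]
eef_rot: [-179.7, 0.1, 171.0]
contact_force: [0.5, -0.0, -0.5]
gripper_width: 0.0526
```

Run:
```python
from m import *
from plant import r, optics
for n in ("side","top"):
    c=optics.capture(n); pickle.dump(c,open(n+'6.pkl','wb'))
print(r.get_state()['time_s'],r.get_state()['tcp_pos'])
s=pickle.load(open('side6.pkl','rb'))['image'];t=pickle.load(open('top6.pkl','rb'))['image']
cv2.imwrite('pics/c9.png',np.hstack([crop(s,280,120,120,120,4.5),crop(t,265,120,55,120,4.5)]))
```

```text
23.25 [ 0.4889899  -0.14196563  0.24827433]
```

View pics/c9.png

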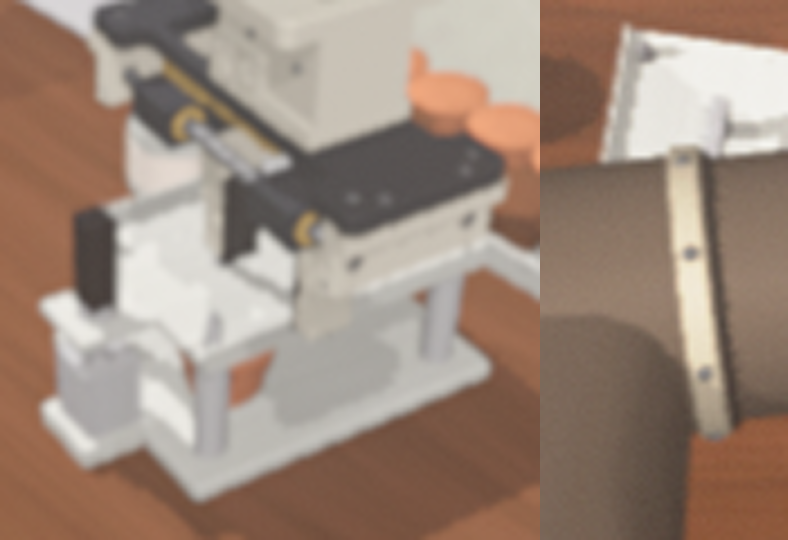

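The pin handle stands upright at side crop (95,258) with its collar on the lug. The tray is level on its posts and the gripper is clear. Handing in.

```bash
python3 -c "
from plant import r
s=r.get_state();print(s['time_s'],s['contact_force'],s['qd'].round(2));print(r.close_job())"
```

```text
23.25 [ 0.65675273  0.09446198 -0.08795918] [ 2.18  0.2   0.22 -0.17 -0.01 -0.42]
the job is handed in; nothing more can be done
None
```

The upper tray is seated on its four posts, and the locking pin is through the eyelet into the socket, fully home and released. I handed the job in at about 23 s, and the hand-in gives no verdict.

- **Tray:** the corner holes slid down over the studs without contact, and it landed at the expected height with a push-back of about 6 N. Seen from above after release, the eyelet was about 2 mm from where the arm position put it.
- **Pin:** I drew it 125 mm out of the holder along its axis, stood it upright and pushed it down until the collar met the lug (6 N, tool height 134 mm against about 133 mm expected). The last side picture shows it upright with the collar on the lug. I judged this by eye and did not measure the final tilt or tip position.
- **Robot:** the gripper was clear of everything. The arm was still settling at about 2°/s on its base joint when I handed in.
- **Not fully checked:**
  - In the last top view the arm hid the pin, so only the side view confirms it.
  - The two cameras differed by about 2–3 mm on where the stand was, though the fit went in cleanly.
  - I did not measure the muffins, ramekin, jar and tin again at the end. No unexpected contact forces appeared.

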